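# Change a metalsmith's bench over from flattening to doming

### The arm

A 6-joint arm with a two-finger parallel gripper is mounted at the origin on the work surface. World frame = base frame: x ahead of the robot, y to its left, z up, the work surface at z = 0. Lengths are in m, angles in rad, forces in N, time in s.
With the tool pointing down it reaches from about 0.4 to 0.925 m from the base axis. Payload 3.4 kg.
Tool frame: the origin (TCP) lies at the very end of the fingers, on their centre line; the grasp point (between the pads) lies 19 mm behind it; z points along the fingers, y is the line along which they close (so a half turn about z gives the same grasp; the last joint's range is limited). The gripper opens to 85 mm and grips with 20 to 120 N. Pads are 22 mm wide; open, the fingers measure 114 mm over their backs; the gripper's body (76 mm by 85 mm) begins 54 mm behind the grasp point. The pads swing forward as they close: fully open they stand 13 mm farther back than shut.
Start: joints at [1.238, 0.307, 1.506, -0, 1.328, -0.073], TCP at [0.148, 0.556, 0.207] pointing down, gripper open.
Joint ranges: [-3.12, 3.12], [-1.05, 2.28], [0.14, 2.33], [-1.42, 4.57], [0.1, 2.73], [-2.68, 2.68]. Speed limits (rad/s): [2.57, 2.57, 3.14, 3.14, 3.14, 3.14].

### API

Orientations are given as a unit quaternion [x, y, z, w].
In Python, from rig import * gives the robot as it stands. The module is installed in compiled form; this text tells all that it offers.
- The arm moves only by the tool jog_arm, never from a script. Its argument "increments" is a list of rows, each a list of 6 numbers: the shift along the tool's x, y, z each as a share of 12 cm, from -1 to 1, then the turn, a rotation vector about the tool's x, y, z each as a share of 180 degrees, from -1 to 1. A call has 1 to 12 rows; each row shifts and turns the commanded pose from where the row before left it, along the tool's axes as they then stand; what a row does not reach is not made up. A row lasts 1/8 s, in which the tool goes at most 62.5 mm and 10.7 degrees, less where a joint would pass 70% of its speed; a pose out of reach is approached as far as the arm can. A call with a number of a shift or a turn outside -1 to 1 is refused whole. A call with a gripper value outside its range is refused whole. "hand" is the opening, from -1 (shut) to 1 (fully open), so that 0 is half open, set as the call begins (left out, the last holds). The fingers move at their own pace and stop on an object; the grip force is fixed at half the most. Time passes only in rows, so rows that do not move let the fingers close. It gives the time, the measured TCP pose, the force, the opening and the grip force at its end, in the units of the state.
- read_state(): the state, without advancing time (a new reading comes with each control period).
- snapshot(name): name is "scene" or "top" or "wrist"; returns a dict with "frame" (420x560x3 uint8, blue, green, red), "vertical_fov" (degrees; the focal length in pixels is half the picture's height over the tangent of half this angle, whatever the lens; pixels are square), "cx", "cy" (the principal point, pixels), "dist" ([k1, k2, p1, p2, k3] as OpenCV has them; the pictures are not rectified), "R" (3x3) and "t" (3): a world point X has camera coordinates R X + t. Camera axes: x right, y down, z forward; pixel columns grow to the right and rows downward; lengths in m; the calibration is good to about 2 mm. A picture is of the moment at which its call begins. There is no depth.
- close_job(): hands the job in; it is judged then, once.
Trained networks look in a picture, given as the dict that the camera call returned (one of the last four; its "shot" number tells which), for a name from the list of things; names that differ only in an ending like _2 or _b are one class to them, and where a whole thing is asked for, a point or a joint stands for the part that bears it (a point fixed in the world has none). Each returns a list of dicts, best first, with "p" (0 to 1); they miss things now and then, are a little off and sometimes report something else, mostly with a low value. They report only what shows in the picture. A call takes as long as a camera call. They do not tell look-alikes from the thing itself.
- spot_in(picture, thing): "box" ([left, top, right, bottom] in pixels, round what is visible of it).
- cut_out(picture, thing): "pixels" (420x560 bool, what is visible of it) and "box" ([left, top, right, bottom] in pixels, round what is visible of it).
- pinpoint(picture, thing): "position" ([column, row] in pixels: a listed point, or the origin of a listed thing).
The state is a dict: "time_s": time; "joints": joint angles; "dq": joint speeds; "tau": joint torques, N m; "tcp_pos": TCP position; "tcp_rot": TCP orientation; "contact_force": force on the tool from outside, world axes, zero at the start; "ft_torque": the same for the moment, N m; "opening": opening from 0.0 (shut) to 1.0 (fully open); "grasp_force": force on a finger pad.
Only numpy, scipy, OpenCV 4.12 (cv2) and the standard library are available. Lean on these libraries where they do the work, as an engineer would, in place of code of your own. Each camera call takes 0.05 s, during which the arm holds its last target. There are 200 camera calls.

### The job

Change the bench over from flattening to doming: stand the doming cube, large hollow up, in the middle of the square rubber pad and lay the ball-peen hammer lengthwise along the middle of the ribbed rubber mat, and put away the flat steel block and the rawhide mallet that are there now, the block flat in the middle of the square wooden tray and the mallet lengthwise along the middle of the long wooden tray. Each place takes only one thing at a time, so use the empty brown fibreboard offcut as a spot to park things on the way. Set things down rather than letting them drop, and do not push or knock over the drinks can.

Things in the scene. Friction and masses are not known exactly. Their poses are not given: they have to be found in the camera images.
- doming_block_center (a point): Doming (dapping) cube: a bare steel cube of 50 mm with one large round hollow (36 mm across) in its top and smaller ones in its sides, about 0.85 kg. The point is the cube's centre, 25 mm above its underside; x and y are square to its sides, z up. At the start it stands in the square wooden tray. Grasp it across two opposite sides (50 mm).
- flat_block_center (a point): Flat bench block: a plain bare steel slab 60 x 60 mm and 20 mm high, about 0.56 kg. The point is its centre, 10 mm above its underside; x and y are square to its sides, z up. At the start it lies on the square rubber pad. Grasp it across two opposite sides (60 mm).
- hammer_mid (a point): Ball-peen hammer lying on its side, 240 mm long, 0.25 kg: slim pale handle with a thick butt. Point: mid-length, on the handle's centre line, 15 mm above what it lies on. x runs along the handle to the head, y along the head, z up. Steel head (75 mm long, 30 mm across) at x = +105 mm. Grasp the handle at x = +65 mm, near the balance: 15 mm thick, 15 mm up. Starts in the long wooden tray.
- mallet_mid (a point): Rawhide mallet lying on its side, 260 mm long, 0.22 kg: straight wooden handle. Point: mid-length, on the handle's centre line, 17 mm above what it lies on. x runs along the handle to the head, y along the head, z up. Fat pale cylinder head (86 mm long, 44 mm across) at x = +108 mm. Grasp the handle at x = +65 mm, near the balance: 21 mm thick, 19 mm up. Starts on the ribbed mat.
- pad: Square black rubber pad, the place for the block in use, 110 x 110 mm and 12 mm high, fixed. Origin at the centre of its underside, on the bench; the top is 12 mm above it; x and y square to its sides.
- block_tray: Square wooden tray for putting a block away, 136 x 136 mm outside and 126 x 126 mm inside, fixed. Origin at the centre of its underside; the inner floor is 5 mm and the rim 14 mm above it; x and y square to its sides.
- hammer_mat: Long ribbed black rubber mat without a rim, the place for the hammer in use, 280 mm (x) x 120 mm (y) and 6 mm high, fixed. Origin at the centre of its underside; the top is 6 mm above it. A tool may lie along it either way round.
- hammer_tray: Long wooden tray for putting a hammer or mallet away, 290 mm (x) x 126 mm (y) outside, 280 x 116 mm inside, fixed. Origin at the centre of its underside; the inner floor is 5 mm and the rim 14 mm above it. A tool may lie along it either way round.
- board: Empty brown fibreboard offcut on the bench, free for parking things, 250 mm (x) x 120 mm (y) and 9 mm high, fixed, with a sawn notch 50 mm deep and 36 mm wide in the middle of its +x end. Origin at the centre of its underside; the top is 9 mm above it.
- can: Drinks can standing beyond the work, 66 mm across and 122 mm high, loose. Origin at the centre of its underside.
Not all that is in view belongs to the job. Leave any red look-alike of the part that bears doming_block_center alone.

How it is judged:
At the end, for the whole second after the job is handed in: Cube on the pad and flat block on the square tray's floor, each within 15 mm of its middle; hammer on the mat and mallet in the long tray, lying on their sides, mid-points within 20 mm of its middle, in line within 0.15 rad either way round; all level within 0.15 rad, released, at rest (horizontal distance between doming_block_center and pad below 0.015 m and z of doming_block_center in the frame of pad between 0.031 and 0.043 m and angle between doming_block_center's own z axis and vertical below 0.15 rad and linear speed of each of doming_block, flat_block, hammer, mallet below 0.02 m/s and angular speed of each of doming_block, flat_block, hammer, mallet below 0.2 rad/s and horizontal distance between flat_block_center and block_tray below 0.015 m and z of flat_block_center in the frame of block_tray between 0.01 and 0.02 m and angle between the z axis of flat_block_center and the z axis of block_tray, either way round below 0.15 rad and horizontal distance between hammer_mid and hammer_mat below 0.02 m and z of hammer_mid in the frame of hammer_mat between 0.015 and 0.027 m and angle between the z axis of hammer_mid and the z axis of hammer_mat, either way round below 0.15 rad and angle between the x axis of hammer_mid and the x axis of hammer_mat, either way round below 0.15 rad and horizontal distance between mallet_mid and hammer_tray below 0.02 m and z of mallet_mid in the frame of hammer_tray between 0.016 and 0.028 m and angle between the z axis of mallet_mid and the z axis of hammer_tray, either way round below 0.15 rad and angle between the x axis of mallet_mid and the x axis of hammer_tray, either way round below 0.15 rad); the robot touches nothing.
It fails at once if the drinks can is pushed (30 mm) or tipped (distance of can from where it was at the start of the episode above 0.03 m or angle between can's own z axis and vertical above 0.3 rad).
It fails at once if one of the four is dropped (falls freely at over 0.7 m/s, from 25 mm or more) ((linear speed of doming_block above 0.7 m/s and contact force between doming_block and the fingers below 0.2 N) or (linear speed of flat_block above 0.7 m/s and contact force between flat_block and the fingers below 0.2 N) or (linear speed of hammer above 0.7 m/s and contact force between hammer and the fingers below 0.2 N) or (linear speed of mallet above 0.7 m/s and contact force between mallet and the fingers below 0.2 N)).
It also fails if it takes over 136 s, if anything falls off the work surface, if the arm or the gripper's body presses on something with over 40 N, if the wrist force passes 120 N, or if a joint passes its speed limit or range.

## Working session

There is one attempt and no reset: what is moved stays moved. The work goes in short steps, Python scripts to look and compute and a tool call to move; the robot and the scene stay as the last step left them, time stands still between calls to the robot, and variables do not carry over. Pictures are saved under pics/ and viewed, at most 17 in all, crops included, and the job is handed in when it is done.

Besides the shell and the picture viewer there is one more tool, called after ">>>" as name([rows], argument=value, ...), one row to a line, values as JSON. jog_arm: Moves the arm, as the interface text tells. Its arguments: {"type":"object","properties":{"increments":{"type":"array"},"hand":{"type":"number"}},"required":["increments"]}

```bash
mkdir -p pics; python3 - <<'E'
from rig import *
import cv2
s=read_state(); print({k:s[k] for k in('time_s','tcp_pos','tcp_rot','opening')})
names="doming_block_center flat_block_center hammer_mid mallet_mid pad block_tray hammer_mat hammer_tray board can".split()
for c in("scene","top"):
    p=snapshot(c); cv2.imwrite(f"pics/{c}0.png",p["frame"])
    print(c,p["vertical_fov"],p["cx"],p["cy"],p["dist"],p["R"],p["t"])
    for n in names:
        print(n,[(round(d["p"],2),[round(float(v)) for v in d["position"]]) for d in pinpoint(p,n)][:3])
E
```

```text
{'time_s': 0.0, 'tcp_pos': array([0.1474684 , 0.55495966, 0.2061731 ]), 'tcp_rot': array([ 1.29545016e-01,  9.91572982e-01, -1.02875617e-03, -2.26054381e-04]), 'opening': 1.0024843564591235}
scene 54.048658794509 271.3465751318842 202.73829510994506 [-0.04343449  0.          0.          0.          0.        ] [[ 0.6077991   0.79407018 -0.00572729]
 [ 0.60208342 -0.46552676 -0.64867588]
 [-0.51776038  0.39081631 -0.76104324]] [-0.35188797 -0.31703145  1.15656764]
doming_block_center [(0.92, [260, 116]), (0.81, [353, 180]), (0.75, [298, 142])]
flat_block_center [(0.82, [166, 226]), (0.51, [365, 132])]
hammer_mid [(0.82, [360, 128])]
mallet_mid [(0.92, [96, 276])]
pad [(0.96, [174, 230])]
block_tray [(0.68, [301, 157]), (0.41, [96, 282])]
hammer_mat [(0.82, [96, 280]), (0.24, [251, 204])]
hammer_tray [(0.92, [362, 131])]
board [(0.71, [252, 202])]
can [(0.95, [362, 258])]
top 53.597464825490135 277.8436773387898 207.38288321410076 [-0.05397289  0.          0.          0.          0.        ] [[-0.01124052 -0.99976216  0.01868881]
 [-0.9961684   0.00957511 -0.08693012]
 [ 0.0867305  -0.01959434 -0.9960391 ]] [-0.0081061   0.54785983  1.00088036]
doming_block_center [(0.76, [199, 244]), (0.61, [194, 180]), (0.57, [206, 304])]
flat_block_center [(0.67, [345, 233]), (0.6, [240, 122])]
hammer_mid [(0.87, [131, 228])]
mallet_mid [(0.8, [410, 220])]
pad [(0.67, [338, 237])]
block_tray [(0.64, [204, 241])]
hammer_mat [(0.56, [406, 224])]
hammer_tray [(0.71, [130, 229])]
board [(0.84, [270, 218])]
can [(0.75, [241, 124])]
```

View pics/scene0.png

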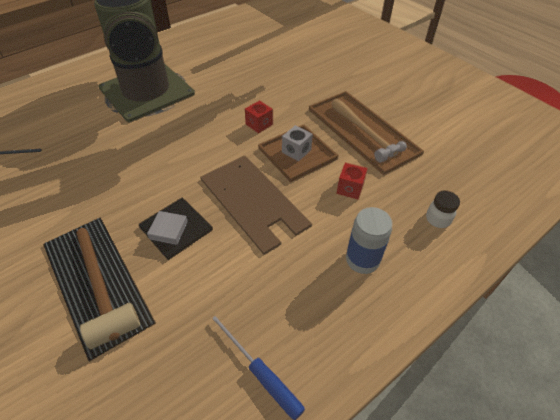

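View pics/top0.png

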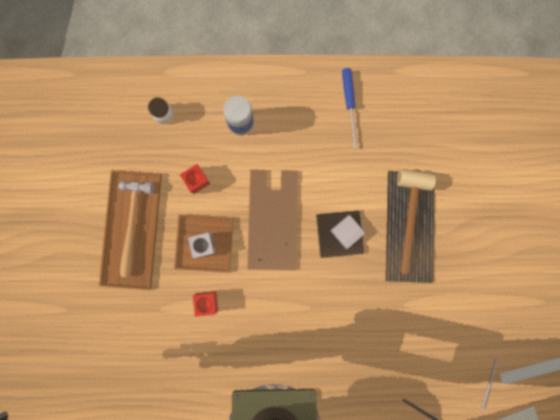

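The scene view shows the bare steel cube in the square tray at (298,142), with red look-alikes at (260,116) and (353,180). In the top view the cube is at (201,244) and the red ones are at (205,304) and (194,180). The flat block is at (347,232) on the pad. The mallet is on the mat, the hammer is in the left tray with its head up, and the board has its notch up.

Next I'll fit poses by matching silhouettes in both views.

```bash
cat > h.py <<'E'
from rig import *
import numpy as np, cv2
from scipy.optimize import minimize
def K(p):
    f=210/np.tan(np.radians(p["vertical_fov"])/2); return np.array([[f,0,p["cx"]],[0,f,p["cy"]],[0,0,1]])
def proj(p,X):
    X=np.asarray(X,float).reshape(-1,3)
    return cv2.projectPoints(X,cv2.Rodrigues(np.array(p["R"]))[0],np.array(p["t"],float),K(p),np.array(p["dist"],float))[0].reshape(-1,2)
def on_plane(p,uv,z):
    n=cv2.undistortPoints(np.array(uv,float).reshape(-1,1,2),K(p),np.array(p["dist"],float)).reshape(-1,2)
    R=np.array(p["R"]); c=-R.T@np.array(p["t"]); d=np.c_[n,np.ones(len(n))]@R
    return c+d*((z-c[2])/d[:,2])[:,None]
def box(lx,ly,z0,z1,cx=0,cy=0): return np.array([[cx+a*lx/2,cy+b*ly/2,z] for a in(-1,1) for b in(-1,1) for z in(z0,z1)])
def cyl_y(x,L,r,z): # cylinder along y
    a=np.linspace(0,2*np.pi,16); return np.array([[x+r*np.cos(t),s*L/2,z+r*np.sin(t)] for t in a for s in(-1,1)])
def cyl_x(x0,x1,r,z0,z1):
    a=np.linspace(0,2*np.pi,12); return np.array([[x,r*np.cos(t),z+r*np.sin(t)] for t in a for x,z in((x0,z0),(x1,z1))])
# models: origin at the underside; parts
M={"doming_block_center":[box(.05,.05,0,.05)],"flat_block_center":[box(.06,.06,0,.02)],
"pad":[box(.11,.11,0,.012)],"block_tray":[box(.136,.136,0,.014)],"hammer_mat":[box(.28,.12,0,.006)],
"hammer_tray":[box(.29,.126,0,.014)],"board":[box(.25,.12,0,.009)],
"hammer_mid":[cyl_x(-.12,.10,.0095,.015,.015),cyl_y(.105,.075,.0135,.015)],
"mallet_mid":[cyl_x(-.13,.10,.0105,.0125,.021),cyl_y(.108,.086,.022,.022)]}
S=2
def sil(p,parts,q):
    x,y,z,a=q; c,s=np.cos(a),np.sin(a); R=np.array([[c,-s,0],[s,c,0],[0,0,1]])
    im=np.zeros((420*S,560*S),np.uint8)
    for P in parts:
        h=cv2.convexHull(((proj(p,P@R.T+[x,y,z])+.5)*S-.5).astype(np.float32)).reshape(-1,2)
        cv2.fillConvexPoly(im,np.round(h*16).astype(np.int32),1,shift=4)
    return im
def mask(p,n,near=None,hull=False):
    best=None
    for d in cut_out(p,n):
        m=np.asarray(d["pixels"]); b=d["box"]; c=np.array([(b[0]+b[2])/2,(b[1]+b[3])/2])
        w=d["p"] if near is None else -np.linalg.norm(c-near)
        if m.sum()>20 and (best is None or w>best[0]): best=(w,m.astype(np.uint8),d["p"])
    if best is None: return None
    m=best[1]
    if hull:
        pts=cv2.findNonZero(m); o=np.zeros_like(m); cv2.fillConvexPoly(o,cv2.convexHull(pts),1); m=o
    return cv2.resize(m,None,fx=S,fy=S,interpolation=cv2.INTER_NEAREST)
def fit(pm,n,q0,zfix=None):
    def cost(v):
        q=list(v) if zfix is None else [v[0],v[1],zfix,v[2]]
        t=0
        for p,m in pm:
            s=sil(p,M[n],q); t+=1-(s&m).sum()/max(1,(s|m).sum())
        return t/len(pm)
    v0=np.array(q0 if zfix is None else [q0[0],q0[1],q0[3]],float); best=None
    for da in (0,.25,-.25,.5,-.5):
        v=v0.copy(); v[-1]+=da
        st=[v]+[v+np.eye(len(v))[i]*(.2 if i==len(v)-1 else .012) for i in range(len(v))]
        r=minimize(cost,v,method="Nelder-Mead",options=dict(initial_simplex=st,xatol=2e-4,fatol=1e-4,maxiter=250))
        if best is None or r.fun<best.fun: best=r
    v=best.x; q=v if zfix is None else np.array([v[0],v[1],zfix,v[2]])
    return q,best.fun
def tri(ps,uvs):
    A=[];b=[]
    for p,uv in zip(ps,uvs):
        n=cv2.undistortPoints(np.array(uv,float).reshape(1,1,2),K(p),np.array(p["dist"],float))[0,0]
        R=np.array(p["R"]);t=np.array(p["t"])
        for i in(0,1): A.append(R[i]-n[i]*R[2]); b.append(n[i]*t[2]-t[i])
    return np.linalg.lstsq(np.array(A),np.array(b),rcond=None)[0]
E
python3 - <<'E'
from h import *
ps=[snapshot("scene"),snapshot("top")]
init={"doming_block_center":([298,142],[201,244],0),"flat_block_center":([168,227],[347,232],.6),"hammer_mid":([360,128],[131,228],0),
"mallet_mid":([96,276],[410,225],0),"pad":([175,228],[341,234],0),"block_tray":([299,152],[205,243],0),"hammer_mat":([97,285],[410,227],0),
"hammer_tray":([363,131],[131,229],0),"board":([255,203],[274,219],0)}
D=[]
for n,(a,b,y) in init.items():
    q0=tri(ps,[a,b]); pm=[]
    for p,c in zip(ps,(a,b)):
        m=mask(p,n,c,hull=n in("pad","block_tray","hammer_mat","hammer_tray","board"))
        if m is not None: pm.append((p,m))
    z0={"doming_block_center":.005,"flat_block_center":.012,"hammer_mid":.005,"mallet_mid":.006}.get(n,0.)
    q,e=fit(pm,n,[q0[0],q0[1],z0,y]); q2,e2=fit(pm,n,[q0[0],q0[1],z0,y],z0)
    print(n,len(pm),"free",q.round(4),round(e,3),"fixed",q2.round(4),round(e2,3))
    D.append((n,q2))
for p,nm in zip(ps,("scene","top")):
    im=cv2.resize(p["frame"],None,fx=S,fy=S)
    for n,q in D:
        c,_=cv2.findContours(sil(p,M[n],q),0,2); cv2.drawContours(im,c,-1,(0,255,0),1)
    cv2.imwrite(f"pics/fit_{nm}.png",im[150:700,40:840] if nm=="scene" else im[200:700,160:960])
print(tri(ps,[pinpoint(p,"can")[0]["position"] for p in ps]))
E
```

```text
doming_block_center 2 free [0.4556 0.1721 0.0049 0.2679] 0.103 fixed [0.4556 0.1718 0.005  0.2967] 0.103
flat_block_center 2 free [ 0.4861 -0.1847  0.0106  0.6735] 0.095 fixed [ 0.4861 -0.1844  0.012   0.6725] 0.096
hammer_mid 2 free [ 0.5049  0.3664 -0.0426 -0.1103] 0.519 fixed [ 0.5008  0.351   0.005  -0.115 ] 0.589
mallet_mid 1 free [ 0.5045 -0.3474  0.0017 -0.1369] 0.07 fixed [ 0.5069 -0.3472  0.006  -0.1393] 0.078
pad 2 free [ 4.814e-01 -1.687e-01  4.000e-04  9.090e-02] 0.052 fixed [ 0.4814 -0.1689  0.      0.0719] 0.052
block_tray 2 free [ 0.4618  0.1708 -0.0005 -0.0734] 0.029 fixed [ 0.4622  0.1705  0.     -0.0728] 0.029
hammer_mat 2 free [ 0.4953 -0.3504 -0.005  -0.0535] 0.058 fixed [ 0.4977 -0.3499  0.     -0.0571] 0.061
hammer_tray 2 free [ 0.4974  0.3541 -0.001  -0.0843] 0.029 fixed [ 0.4982  0.3536  0.     -0.0853] 0.029
board 2 free [ 0.5181 -0.0006 -0.0027 -0.0353] 0.039 fixed [ 0.5183 -0.0011  0.     -0.0336] 0.042
[0.7680707  0.07915399 0.00744971]
```

View pics/fit_top.png

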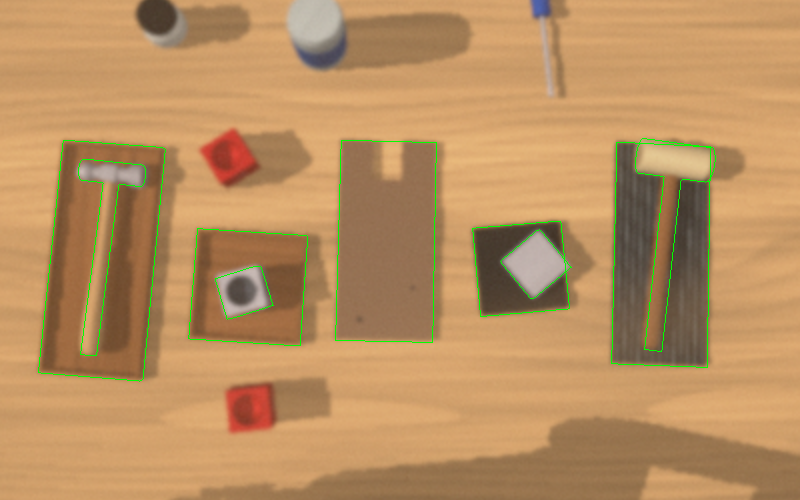

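View pics/fit_scene.png

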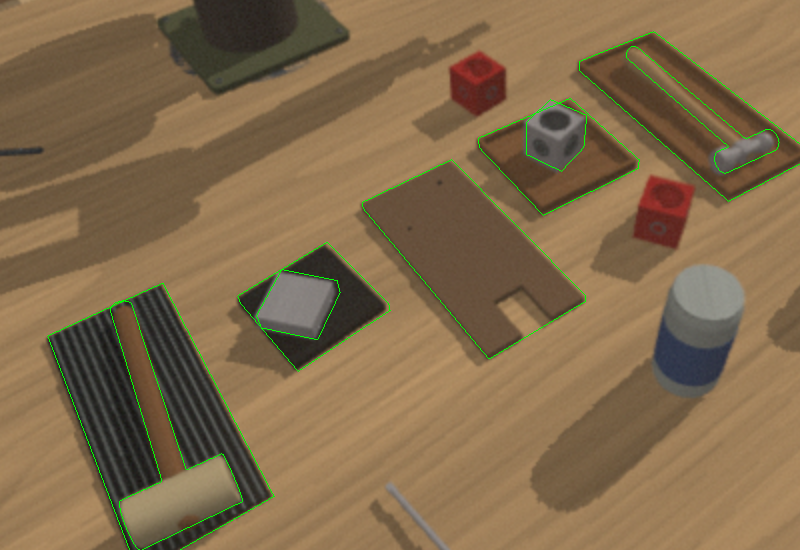

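The fits agree with both pictures, with heights within 5 mm of the text. I'm choosing the steel cube in the square tray, top view (201,244). The red cubes at (205,304) and (194,180) are rejected. I'll hover above it and check from near.

>>> jog_arm([
  [0,0,0,0,0,-0.0414],
  [0,0,0,0,0,-0.0414],
  [-0.285,-0.355,0,0,0,0],
  [-0.285,-0.355,0,0,0,0],
  [-0.285,-0.355,0,0,0,0],
  [-0.285,-0.355,0,0,0,0],
  [-0.285,-0.355,0,0,0,0],
  [-0.285,-0.355,0,0,0,0],
  [-0.285,-0.355,0,0,0,0],
  [-0.285,-0.355,0,0,0,0],
  [-0.285,-0.355,0,0,0,0],
  [0,0,0,0,0,0],
], hand=0.6)

```text
time_s: 3.7
tcp_pos: [0.4584, 0.1696, 0.2073]
tcp_rot: [0.003, 1.0, -0.0, 0.001]
contact_force: [0.0, 0.9, 0.6]
opening: 0.801
grasp_force: 0.0
```

```bash
cat >> h.py <<'E'
def yaw():
    from scipy.spatial.transform import Rotation as Ro
    y=Ro.from_quat(read_state()["tcp_rot"]).as_matrix(); return np.degrees(np.arctan2(y[1,1],y[0,1])),y[:,2]
def look(n,q0,zs,name=None,hull=False,cam="wrist"):
    p=snapshot(cam); c=proj(p,[q0[0],q0[1],zs+.01])[0]
    m=mask(p,n,c,hull)
    q=None
    if m is not None:
        q,e=fit([(p,m)],n,[q0[0],q0[1],zs,q0[2]],zs); print(n,q.round(4),"yaw deg",np.degrees(q[3]).round(1),"err",round(e,3))
    else: print(n,"none")
    if name:
        im=cv2.resize(p["frame"],None,fx=S,fy=S)
        if q is not None:
            k,_=cv2.findContours(sil(p,M[n],q),0,2); cv2.drawContours(im,k,-1,(0,255,0),1)
        cv2.imwrite(f"pics/{name}.png",cv2.resize(im,(700,525)))
    return p,q
E
python3 - <<'E'
from h import *
print(read_state()["tcp_pos"].round(4),yaw(),read_state()["opening"],read_state()["joints"].round(3))
p,q=look("doming_block_center",(.4556,.172,.28),.005,"w1")
look("block_tray",(.462,.1706,-.07),0.,hull=True)
print(np.array(p["R"]).round(3),(-np.array(p["R"]).T@p["t"]).round(3))
E
```

```text
[0.4584 0.1696 0.2073] (np.float64(89.70517792525156), array([ 1.77298271e-03, -6.88766373e-04, -9.99998191e-01])) 0.8013159245382003 [ 2.690e-01  1.850e-01  1.679e+00 -1.000e-03  1.276e+00 -1.296e+00]
doming_block_center [0.4566 0.1704 0.005  0.2371] yaw deg 13.6 err 0.041
block_tray [ 0.4611  0.1699  0.     -0.0749] yaw deg -4.3 err 0.014
[[ 0.005  1.    -0.002]
 [ 0.955 -0.004  0.296]
 [ 0.296 -0.003 -0.955]] [0.382 0.171 0.374]
```

View pics/w1.png

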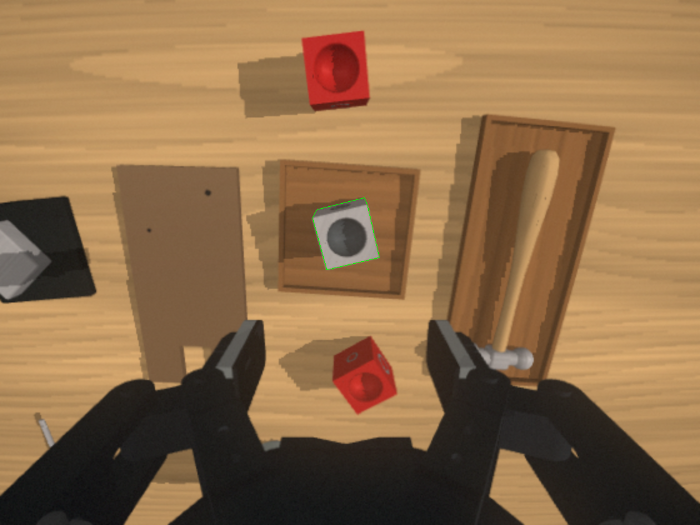

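The wrist view shows the steel cube with its large hollow up at (346,235), and the fit outlines it tightly. The red cubes are at (337,68) and (364,375), outside the fingers' path. Now I'll descend on the steel cube.

>>> jog_arm([
  [0.015,0.008,0.4,0,0,-0.0265],
  [0,0,0.4,0,0,-0.0265],
  [0,0,0.4,0,0,-0.0265],
  [0,0,0.25,0,0,0],
  [0,0,0.1,0,0,0],
  [0,0,0.04,0,0,0],
  [0,0,0,0,0,0],
], hand=0.6)

```text
time_s: 4.78
tcp_pos: [0.4545, 0.174, 0.017]
tcp_rot: [-0.125, 0.992, 0.0, 0.001]
contact_force: [0.4, 0.3, 0.3]
opening: 0.801
grasp_force: 0.0
```

>>> jog_arm([
  [0,0,0,0,0,0],
  [0,0,0,0,0,0],
  [0,0,0,0,0,0],
  [0,0,0,0,0,0],
  [0,0,0,0,0,0],
  [0,0,0,0,0,0],
], hand=-1)

```text
time_s: 5.52
tcp_pos: [0.4557, 0.1726, 0.0182]
tcp_rot: [-0.125, 0.992, -0.001, 0.002]
contact_force: [0.7, -4.6, 5.9]
opening: 0.566
grasp_force: 62.2
```

>>> jog_arm([
  [0,0,-0.2,0,0,0.0265],
  [0,0,-0.35,0,0,0.0265],
  [0,0,-0.28,0,0,0.0265],
  [-0.092,-0.36,0,0,0,0],
  [-0.092,-0.36,0,0,0,0],
  [-0.092,-0.36,0,0,0,0],
  [-0.092,-0.36,0,0,0,0],
  [0,0,0.3,0,0,0],
  [0,0,0.3,0,0,0],
  [0,0,0.13,0,0,0],
  [0,0,0,0,0,0],
  [0,0,0,0,0,0],
])

```text
time_s: 7.02
tcp_pos: [0.4984, 0.0005, 0.0288]
tcp_rot: [-0.0, 1.0, -0.0, 0.0]
contact_force: [-0.1, 0.5, -8.4]
opening: 0.564
grasp_force: 67.7
```

>>> jog_arm([
  [0,0,0.025,0,0,0],
  [0,0,0.02,0,0,0],
  [0,0,0,0,0,0],
])

```text
time_s: 7.4
tcp_pos: [0.498, 0.0007, 0.023]
tcp_rot: [-0.0, 1.0, 0.0, 0.0]
contact_force: [-0.1, 0.3, -9.2]
opening: 0.562
grasp_force: 67.8
```

>>> jog_arm([
  [0,0,0.01,0,0,0],
  [0,0,0,0,0,0],
])

```text
time_s: 7.65
tcp_pos: [0.4981, 0.0006, 0.0223]
tcp_rot: [-0.0, 1.0, -0.0, 0.0]
contact_force: [-2.6, 0.2, -0.5]
opening: 0.566
grasp_force: 68.7
```

>>> jog_arm([
  [0,0,0,0,0,0],
  [0,0,0,0,0,0],
  [0,0,-0.1,0,0,0],
  [0,0,-0.4,0,0,0],
  [0,0,-0.5,0,0,0],
  [0,0,-0.4,0,0,0],
  [0.025,-0.385,0,0,0,0],
  [0.025,-0.385,0,0,0,0],
  [0.025,-0.385,0,0,0,0],
  [0.025,-0.385,0,0,0,0],
  [0,0,0,0,0,0],
], hand=0.65)

```text
time_s: 9.02
tcp_pos: [0.4864, -0.1874, 0.1907]
tcp_rot: [0.002, 1.0, -0.001, 0.001]
contact_force: [0.7, -0.2, -0.4]
opening: 0.823
grasp_force: 0.0
```

```bash
python3 - <<'E'
from h import *
s=read_state();print(s["tcp_pos"].round(4),yaw()[0],s["opening"])
look("flat_block_center",(.486,-.1846,.67),.012,"w2")
look("pad",(.4814,-.1688,.08),0.,hull=True)
look("doming_block_center",(.498,0,.0),.009)
E
```

```text
[ 0.4864 -0.1874  0.1907] 89.77781969452899 0.8228883921840985
flat_block_center [ 0.4855 -0.1861  0.012   0.6852] yaw deg 39.3 err 0.074
pad [ 0.4803 -0.1692  0.      0.0812] yaw deg 4.7 err 0.015
doming_block_center [ 0.4985  0.0007  0.009  -0.0012] yaw deg -0.1 err 0.02
```

View pics/w2.png

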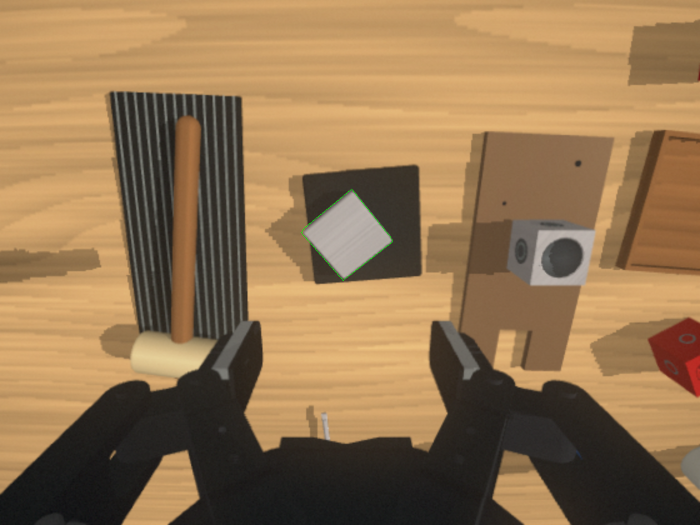

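The wrist view shows the flat block at (348,235) on the pad with the fit tight. The parked cube stands at (555,255) on the board, hollow up. I'll turn to the block's sides and grasp it.

>>> jog_arm([
  [0.006,0.01,0.3,0,0,0.056],
  [0,0,0.3,0,0,0.056],
  [0,0,0.3,0,0,0.056],
  [0,0,0.3,0,0,0.056],
  [0,0,0.15,0,0,0.056],
  [0,0,0.12,0,0,0],
  [0,0,0,0,0,0],
], hand=0.85)

```text
time_s: 10.2
tcp_pos: [0.485, -0.1822, 0.0126]
tcp_rot: [0.424, 0.906, 0.0, -0.001]
contact_force: [-0.2, 0.2, 0.5]
opening: 0.922
grasp_force: 0.0
```

>>> jog_arm([
  [0,0,0,0,0,0],
  [0,0,0,0,0,0],
  [0,0,0,0,0,0],
  [0,0,0,0,0,0],
  [0,0,0,0,0,0],
], hand=-1)

```text
time_s: 10.82
tcp_pos: [0.4855, -0.1831, 0.0135]
tcp_rot: [0.426, 0.905, -0.0, 0.0]
contact_force: [0.3, -0.1, 0.0]
opening: -0.001
grasp_force: 0.0
```

It closed on nothing. I'll open, lift and look.

>>> jog_arm([
  [0,0,-0.2,0,0,-0.056],
  [0,0,-0.35,0,0,-0.056],
  [0,0,-0.35,0,0,-0.056],
  [0,0,-0.35,0,0,-0.056],
  [0,0,-0.2,0,0,-0.056],
  [0,0,0,0,0,0],
])

```text
time_s: 11.58
tcp_pos: [0.4868, -0.1837, 0.1894]
tcp_rot: [0.001, 1.0, -0.001, 0.002]
contact_force: [-0.3, 0.5, -0.3]
opening: -0.001
grasp_force: 0.0
```

```bash
python3 - <<'E'
from h import *
s=read_state();print(s["tcp_pos"].round(4),yaw()[0],s["opening"])
look("flat_block_center",(.486,-.1846,.67),.012,"w3")
look("pad",(.4814,-.1688,.08),0.,hull=True)
look("doming_block_center",(.498,0,.0),.009)
E
```

```text
[ 0.4868 -0.1837  0.1894] 89.93864726218591 -0.00063304661274297
flat_block_center [ 0.4851 -0.1855  0.012   0.6939] yaw deg 39.8 err 0.05
pad [ 0.4802 -0.1693  0.      0.0794] yaw deg 4.5 err 0.015
doming_block_center [ 0.4985  0.0011  0.009  -0.0054] yaw deg -0.3 err 0.02
```

View pics/w3.png

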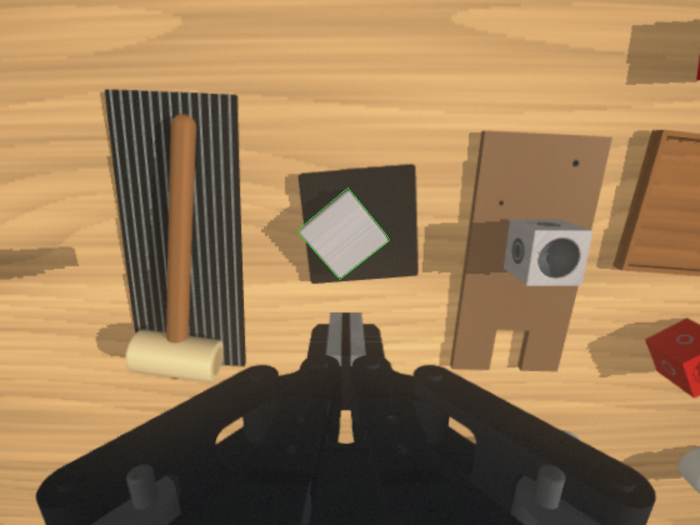

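```bash
python3 - <<'E'
from h import *
p=snapshot("wrist"); t=read_state()["tcp_pos"]
for dz in(0,.01,.02,.03): print(dz,proj(p,t+[0,0,dz])[0]*1.25)
ps=[snapshot("scene"),snapshot("top"),p]
for n,c in(("flat_block_center",([168,227],[347,232],[276,188])),("doming_block_center",None)):
    if c is None: c=[proj(q,[.498,.001,.035])[0] for q in ps]
    pm=[(q,mask(q,n,cc)) for q,cc in zip(ps,c)]
    for k in((0,1,2),(0,2),(1,2),(0,1)): print(n,k,fit([pm[i] for i in k],n,[.486,-.185,.012,.68] if n[0]=="f" else [.498,.001,.009,0]))
E
```

```text
0 [344.17395419 310.56148236]
0.01 [344.11819107 319.31114037]
0.02 [344.05595511 329.08302032]
0.03 [343.98606169 340.06555401]
flat_block_center (0, 1, 2) (array([ 0.48507369, -0.18583166,  0.01136127,  0.66507095]), np.float64(0.23965703966167487))
flat_block_center (0, 2) (array([ 0.48471334, -0.18627883,  0.01128863,  0.69916566]), np.float64(0.07843471185374623))
flat_block_center (1, 2) (array([ 0.48705006, -0.18544432,  0.00393699,  0.69432727]), np.float64(0.28756066279499254))
flat_block_center (0, 1) (array([ 0.48380645, -0.18665682,  0.01011065,  0.65818796]), np.float64(0.3247593013275684))
doming_block_center (0, 1, 2) (array([ 0.49915472,  0.00248565,  0.00658047, -0.01068799]), np.float64(0.07911910289403883))
doming_block_center (0, 2) (array([ 4.98163672e-01, -3.40903352e-04,  1.04553723e-02, -6.02857858e-03]), np.float64(0.052160806153715544))
doming_block_center (1, 2) (array([ 0.49971705,  0.00474532,  0.00320375, -0.0042495 ]), np.float64(0.0539547015574523))
doming_block_center (0, 1) (array([ 0.49790566,  0.00250031,  0.00685474, -0.01127555]), np.float64(0.10115333597927806))
```

Everything agrees: the tips are at the TCP and the block still lies at z≈12 mm. I'll try again a little lower, closing in stages and looking as it closes.

>>> jog_arm([
  [0.014,-0.017,0.3,0,0,0.056],
  [0,0,0.3,0,0,0.056],
  [0,0,0.3,0,0,0.056],
  [0,0,0.3,0,0,0.056],
  [0,0,0.15,0,0,0.056],
  [0,0,0.13,0,0,0],
  [0,0,0,0,0,0],
  [0,0,0,0,0,0],
], hand=0.85)

```text
time_s: 13.32
tcp_pos: [0.4842, -0.1853, 0.0102]
tcp_rot: [0.426, 0.905, 0.0, 0.0]
contact_force: [0.5, -0.4, -0.1]
opening: 0.927
grasp_force: 0.0
```

>>> jog_arm([
  [0,0,0,0,0,0],
  [0,0,0,0,0,0],
  [0,0,0,0,0,0],
], hand=0.3)

```text
time_s: 13.7
tcp_pos: [0.484, -0.1852, 0.0101]
tcp_rot: [0.426, 0.905, -0.0, 0.0]
contact_force: [-0.2, 0.1, 0.6]
opening: 0.647
grasp_force: 0.0
```

```bash
python3 - <<'E'
from h import *
s=read_state();print(s["tcp_pos"].round(4),yaw()[0],s["opening"],s["grasp_force"])
p=snapshot("wrist"); cv2.imwrite("pics/w4.png",p["frame"])
E
```

```text
[ 0.484  -0.1852  0.0101] 39.62203762765038 0.6471264686245226 0.0
```

View pics/w4.png

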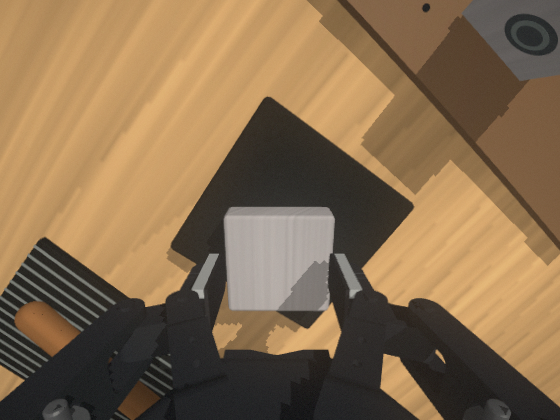

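The picture shows the block at (280,258), with the tips at (213,262) and (337,262) beside it and not touching, although the opening is 55 mm. I'll check how high the tips are.

```bash
python3 - <<'E'
from h import *
p=snapshot("wrist"); t=read_state()["tcp_pos"]; a=np.radians(yaw()[0]); u=np.array([np.cos(a),np.sin(a),0]); x=np.array([np.sin(a),-np.cos(a),0])
print(K(p)[0,0],p["cx"],p["cy"])
for h in(0,.005,.01,.015,.02,.025,.03): print(h,proj(p,[t+u*.0275+[0,0,h],t-u*.0275+[0,0,h]]).round(0).tolist(),proj(p,[t-x*.011+u*.0275+[0,0,h]]).round(),proj(p,[t+x*.011+u*.0275+[0,0,h]]).round())
c=np.array([.485,-.1858,0])
for z in(.012,.032): print(z,proj(p,[c+[0,0,z]+sx*u*.03+sy*x*.03 for sx in(-1,1) for sy in(-1,1)]).round().tolist())
m=mask(p,"flat_block_center",[280,258]); q,e=fit([(p,m)],"flat_block_center",[.485,-.1858,.012,.69]); print(q,e)
cv2.imwrite("pics/w5.png",cv2.resize(p["frame"][190:330,180:380],(800,560),interpolation=cv2.INTER_CUBIC))
E
```

```text
289.27962205403526 276.27173137284785 210.57740279689406
0 [[321.0, 248.0], [233.0, 248.0]] [[321. 232.]] [[320. 264.]]
0.005 [[322.0, 251.0], [232.0, 251.0]] [[323. 235.]] [[321. 267.]]
0.01 [[323.0, 255.0], [231.0, 255.0]] [[324. 238.]] [[322. 271.]]
0.015 [[324.0, 259.0], [230.0, 259.0]] [[325. 241.]] [[323. 276.]]
0.02 [[326.0, 263.0], [228.0, 263.0]] [[327. 245.]] [[325. 280.]]
0.025 [[327.0, 267.0], [227.0, 267.0]] [[328. 249.]] [[326. 285.]]
0.03 [[329.0, 272.0], [225.0, 272.0]] [[330. 253.]] [[328. 290.]]
0.012 [[227.0, 205.0], [232.0, 293.0], [328.0, 205.0], [323.0, 293.0]]
0.032 [[221.0, 215.0], [227.0, 312.0], [335.0, 216.0], [328.0, 312.0]]
[ 0.48657996 -0.18699531  0.00855033  0.68187891] 0.020879390813068
```

View pics/w5.png

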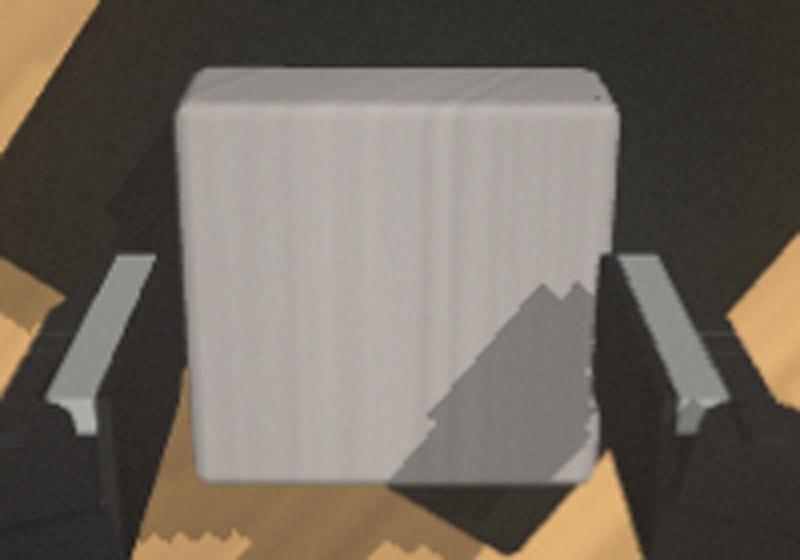

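Scaled this way, the picture puts the tips about 20–30 mm above the reported TCP, so the fingers passed over the 20 mm block. I'll open, go lower by touch, and close in stages.

>>> jog_arm([
  [0,0,0,0,0,0],
  [0,0,0,0,0,0],
  [0,0,0.05,0,0,0],
  [0,0,0.05,0,0,0],
  [0,0,0.03,0,0,0],
  [0,0,0,0,0,0],
], hand=0.85)

```text
time_s: 14.6
tcp_pos: [0.4833, -0.1849, -0.0064]
tcp_rot: [0.426, 0.905, 0.0, -0.001]
contact_force: [-1.0, 0.1, 0.2]
opening: 0.93
grasp_force: 0.0
```

>>> jog_arm([
  [0,0,0,0,0,0],
  [0,0,0,0,0,0],
  [0,0,0,0,0,0],
  [0,0,0,0,0,0],
], hand=0.3)

```text
time_s: 15.1
tcp_pos: [0.4842, -0.185, -0.0052]
tcp_rot: [0.426, 0.905, 0.0, 0.001]
contact_force: [-0.4, 1.6, 6.5]
opening: 0.681
grasp_force: 64.6
```

It's gripped at 58 mm with 65 N, so the effective fingertips sit higher than reported. I'll lift and check the load.

>>> jog_arm([
  [0,0,0,0,0,0],
  [0,0,-0.1,0,0,0],
  [0,0,-0.15,0,0,-0.056],
  [0,0,-0.2,0,0,-0.056],
  [0,0,-0.2,0,0,-0.056],
  [0,0,-0.2,0,0,-0.056],
  [0,0,0,0,0,-0.056],
  [0,0,0,0,0,0],
], hand=-1)

```text
time_s: 16.1
tcp_pos: [0.4829, -0.1848, 0.0962]
tcp_rot: [0.001, 1.0, 0.0, -0.001]
contact_force: [-0.4, 0.3, -5.7]
opening: 0.68
grasp_force: 67.0
```

>>> jog_arm([
  [0.026,0.423,0,0,0,0],
  [0.026,0.423,0,0,0,0],
  [0.026,0.423,0,0,0,0],
  [0.026,0.423,0,0,0,0],
  [0.026,0.423,0,0,0,0],
  [0.026,0.423,0,0,0,0],
  [0.026,0.423,0,0,0,0],
  [0,0,0.3,0,0,0],
  [0,0,0.25,0,0,0],
  [0,0,0.15,0,0,0],
  [0,0,0.1,0,0,0],
  [0,0,0,0,0,0],
])

```text
time_s: 17.6
tcp_pos: [0.4609, 0.1699, -0.0008]
tcp_rot: [0.001, 1.0, -0.0, -0.001]
contact_force: [0.1, -0.1, -4.8]
opening: 0.678
grasp_force: 67.3
```

```bash
python3 - <<'E'
from h import *
p=snapshot("wrist"); t=read_state()["tcp_pos"]; print(t.round(4),read_state()["contact_force"].round(1))
m=mask(p,"flat_block_center",proj(p,t)[0]); q,e=fit([(p,m)],"flat_block_center",[t[0],t[1],t[2]+.018,0.],t[2]+.018); print(q,e)
m=mask(p,"block_tray",[280,210],True); q,e=fit([(p,m)],"block_tray",[.461,.17,0,-.07],0.); print(q,e)
E
```

```text
[ 4.616e-01  1.701e-01 -1.000e-04] [-0.2 -0.7 -4.1]
[ 4.62794501e-01  1.70409221e-01  1.79082948e-02 -6.79568559e-05] 0.08484944924768822Traceback (most recent call last):
  File "<stdin>", line 4, in <module>
  File "h.py", line 54, in fit
    r=minimize(cost,v,method="Nelder-Mead",options=dict(initial_simplex=st,xatol=2e-4,fatol=1e-4,maxiter=250))
    res = _minimize_neldermead(fun, x0, args, callback, bounds=bounds,
                               **options)
    fsim[k] = func(sim[k])
              ~~~~^^^^^^^^
    fx = function(np.copy(x), *(wrapper_args + args))
  File "h.py", line 48, in cost
    s=sil(p,M[n],q); t+=1-(s&m).sum()/max(1,(s|m).sum())
                           ~^~
TypeError: unsupported operand type(s) for &: 'int' and 'NoneType'
```

The block is within about 2 mm of the tray's middle. Lowering it.

>>> jog_arm([
  [0,0,0.04,0,0,0],
  [0,0,0.03,0,0,0],
  [0,0,0.015,0,0,0],
  [0,0,0,0,0,0],
])

```text
time_s: 18.25
tcp_pos: [0.4616, 0.1702, -0.0102]
tcp_rot: [-0.0, 1.0, -0.0, -0.0]
contact_force: [-0.7, -0.2, -5.6]
opening: 0.677
grasp_force: 67.4
```

>>> jog_arm([
  [0,0,0.01,0,0,0],
  [0,0,0,0,0,0],
])

```text
time_s: 18.5
tcp_pos: [0.4618, 0.1702, -0.0113]
tcp_rot: [-0.0, 1.0, -0.0, -0.0]
contact_force: [-0.5, -0.1, -4.9]
opening: 0.681
grasp_force: 67.4
```

>>> jog_arm([
  [0,0,0.01,0,0,0],
  [0,0,0.005,0,0,0],
  [0,0,0,0,0,0],
])

```text
time_s: 18.88
tcp_pos: [0.4619, 0.1703, -0.0122]
tcp_rot: [-0.0, 1.0, 0.0, 0.0]
contact_force: [-2.2, -1.0, 5.9]
opening: 0.677
grasp_force: 68.5
```

>>> jog_arm([
  [0,0,0,0,0,0],
  [0,0,0,0,0,0],
  [0,0,-0.05,0,0,0],
  [0,0,-0.25,0,0,0],
  [0,0,-0.4,0,0,0],
  [0,0,-0.32,0,0,0],
  [-0.076,-0.354,0,0,0,0],
  [-0.076,-0.354,0,0,0,0],
  [-0.076,-0.354,0,0,0,0],
  [-0.076,-0.354,0,0,0,0],
  [0,0,0,0,0,0],
], hand=0.7)

```text
time_s: 20.25
tcp_pos: [0.4994, -0.0023, 0.1098]
tcp_rot: [0.002, 1.0, -0.0, 0.001]
contact_force: [-0.2, 0.0, -0.4]
opening: 0.854
grasp_force: 0.0
```

```bash
python3 - <<'E'
from h import *
s=read_state();print(s["tcp_pos"].round(4),yaw()[0],s["opening"])
look("doming_block_center",(.498,0,.0),.009)
look("flat_block_center",(.463,.17,0),.005)
look("block_tray",(.461,.17,-.07),0.,hull=True)
E
```

```text
[ 0.4994 -0.0023  0.1098] 89.79064991447785 0.8542541660931378
doming_block_center [0.498  0.0012 0.009  0.006 ] yaw deg 0.3 err 0.019
flat_block_center [ 0.4633  0.1699  0.005  -0.0336] yaw deg -1.9 err 0.068
block_tray [ 0.461   0.1697  0.     -0.0717] yaw deg -4.1 err 0.017
```

The flat block is in the tray, 2 mm off the middle. Now the cube.

>>> jog_arm([
  [0.012,0.029,0.3,0,0,0],
  [0,0,0.35,0,0,0],
  [0,0,0.2,0,0,0],
  [0,0,0.06,0,0,0],
  [0,0,0,0,0,0],
])

```text
time_s: 21.18
tcp_pos: [0.4969, 0.0044, 0.0001]
tcp_rot: [-0.001, 1.0, 0.0, -0.0]
contact_force: [0.5, -0.7, -0.6]
opening: 0.845
grasp_force: 0.0
```

>>> jog_arm([
  [0,0,0,0,0,0],
  [0,0,0,0,0,0],
  [0,0,0,0,0,0],
  [0,0,0,0,0,0],
  [0,0,-0.1,0,0,0],
  [0,0,-0.3,0,0,0],
  [0,0,-0.3,0,0,0],
  [0,0,0,0,0,0],
], hand=-1)

```text
time_s: 22.18
tcp_pos: [0.4988, 0.004, 0.0863]
tcp_rot: [-0.0, 1.0, 0.0, 0.003]
contact_force: [0.3, 0.1, -8.1]
opening: 0.577
grasp_force: 66.5
```

>>> jog_arm([
  [0.0375,-0.358,0,0,0,0],
  [0.0375,-0.358,0,0,0,0],
  [0.0375,-0.358,0,0,0,0],
  [0.0375,-0.358,0,0,0,0],
  [0,0,0.25,0,0,0],
  [0,0,0.2,0,0,0],
  [0,0,0.13,0,0,0],
  [0,0,0.05,0,0,0],
  [0,0,0,0,0,0],
])

```text
time_s: 23.3
tcp_pos: [0.4779, -0.1675, 0.0074]
tcp_rot: [-0.0, 1.0, 0.001, -0.001]
contact_force: [0.9, 0.4, -8.5]
opening: 0.576
grasp_force: 67.0
```

```bash
python3 - <<'E'
from h import *
s=read_state();t=s["tcp_pos"];print(t.round(4),yaw()[0],s["opening"])
for i in range(2):
    look("doming_block_center",(t[0],t[1],.0),t[2]+.008)
p,_=look("pad",(.4803,-.169,.08),0.,hull=True)
E
```

```text
[ 0.4779 -0.1675  0.0074] 90.01650522091244 0.5755229224991089
doming_block_center [ 4.783e-01 -1.669e-01  1.540e-02  4.000e-04] yaw deg 0.0 err 0.021
doming_block_center [ 0.4799 -0.1674  0.0154 -0.0027] yaw deg -0.2 err 0.01
pad [ 0.4804 -0.1692  0.      0.0905] yaw deg 5.2 err 0.299
```

>>> jog_arm([
  [-0.01,-0.014,0,0,0,0],
  [0,0,0.015,0,0,0],
  [0,0,0.01,0,0,0],
  [0,0,0,0,0,0],
])

```text
time_s: 24.1
tcp_pos: [0.4799, -0.1696, 0.0053]
tcp_rot: [-0.0, 1.0, 0.0, -0.0]
contact_force: [-0.1, 0.1, -9.2]
opening: 0.58
grasp_force: 67.0
```

>>> jog_arm([
  [0,0,0.008,0,0,0],
  [0,0,0,0,0,0],
])

```text
time_s: 24.35
tcp_pos: [0.48, -0.1697, 0.0049]
tcp_rot: [-0.0, 1.0, -0.0, 0.0]
contact_force: [-0.9, 0.2, -4.6]
opening: 0.575
grasp_force: 67.7
```

>>> jog_arm([
  [0,0,0.005,0,0,0],
  [0,0,0,0,0,0],
])

```text
time_s: 24.6
tcp_pos: [0.48, -0.1697, 0.0048]
tcp_rot: [-0.0, 1.0, -0.0, 0.0]
contact_force: [-4.6, 2.3, 5.4]
opening: 0.575
grasp_force: 68.8
```

>>> jog_arm([
  [0,0,0,0,0,0],
  [0,0,0,0,0,0],
  [0,0,-0.05,0,0,0],
  [0,0,-0.3,0,0,0],
  [0,0,-0.45,0,0,0],
  [0,0,-0.45,0,0,0],
  [0,0,-0.38,0,0,0],
  [-0.167,-0.385,0,0,0,0],
  [-0.167,-0.385,0,0,0,0],
  [-0.167,-0.385,0,0,0,0],
  [-0.167,-0.385,0,0,0,0],
  [0,0,0,0,0,0],
], hand=0.6)

```text
time_s: 26.1
tcp_pos: [0.5617, -0.3583, 0.1991]
tcp_rot: [0.001, 1.0, -0.001, 0.001]
contact_force: [0.4, -0.3, 0.0]
opening: 0.799
grasp_force: 0.0
```

```bash
python3 - <<'E'
from h import *
s=read_state();t=s["tcp_pos"];print(t.round(4),yaw()[0],s["opening"])
p,q=look("mallet_mid",(.506,-.347,-.139),.006,"w6")
p2,_=look("hammer_mat",(.497,-.35,-.055),0.,hull=True)
p3,_=look("doming_block_center",(.48,-.169,0),.012)
c=snapshot("scene"); d=mask(c,"mallet_mid",proj(c,[.506,-.347,.02])[0])
if d is not None: print("2 views",fit([(p,mask(p,"mallet_mid",proj(p,[.506,-.347,.02])[0])),(c,d)],"mallet_mid",[*q[:2],.006,q[3]]))
E
```

```text
[ 0.5617 -0.3583  0.1991] 89.856360792452 0.79853738946651
mallet_mid [ 0.5065 -0.3451  0.006  -0.1407] yaw deg -8.1 err 0.092
hammer_mat [ 0.4965 -0.3493  0.     -0.0516] yaw deg -3.0 err 0.02
doming_block_center [ 0.4805 -0.1695  0.012   0.    ] yaw deg 0.0 err 0.022
2 views (array([ 0.50654407, -0.34610173,  0.00612221, -0.14316007]), np.float64(0.09492215910950447))
```

View pics/w6.png

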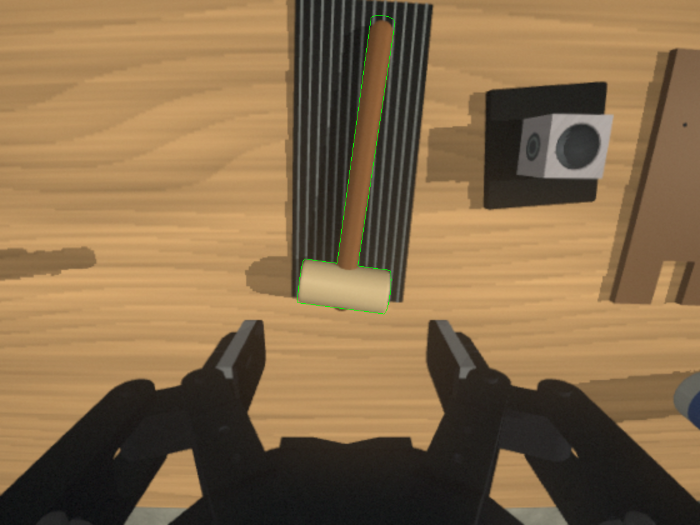

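The wrist view shows the mallet head at (345,285) and its butt at (380,22); the cube is centred on the pad at (578,145). I'll grasp the mallet's handle.

>>> jog_arm([
  [-0.0725,0.03,0.4,0,0,0],
  [0,0,0.45,0,0,0.0445],
  [0,0,0.45,0,0,0],
  [0,0,0.25,0,0,0],
  [0,0,0.12,0,0,0],
  [0,0,0.07,0,0,0],
  [0,0,0,0,0,0],
], hand=0.0)

```text
time_s: 27.42
tcp_pos: [0.5696, -0.3511, -0.0086]
tcp_rot: [0.07, 0.998, -0.0, 0.0]
contact_force: [-0.7, -0.2, -0.1]
opening: 0.502
grasp_force: 0.0
```

>>> jog_arm([
  [0,0,0,0,0,0],
  [0,0,0,0,0,0],
  [0,0,0,0,0,0],
  [0,0,0,0,0,0],
], hand=-1)

```text
time_s: 27.92
tcp_pos: [0.5702, -0.3519, -0.0074]
tcp_rot: [0.07, 0.998, -0.001, 0.001]
contact_force: [-0.5, -0.6, 6.6]
opening: 0.222
grasp_force: 58.9
```

>>> jog_arm([
  [0,0,-0.08,0,0,0],
  [0,0,-0.25,0,0,-0.0445],
  [0,0,-0.3,0,0,0],
  [0,0,-0.2,0,0,0],
  [-0.015,0.418,0,0,0,0],
  [-0.015,0.418,0,0,0,0],
  [-0.015,0.418,0,0,0,0],
  [-0.015,0.418,0,0,0,0],
  [-0.015,0.418,0,0,0,0],
  [-0.015,0.418,0,0,0,0],
  [-0.015,0.418,0,0,0,0],
  [0,0,0,0,0,0],
])

```text
time_s: 29.42
tcp_pos: [0.5806, 0.0041, 0.0903]
tcp_rot: [-0.003, 1.0, 0.001, -0.001]
contact_force: [-0.0, -0.4, -2.0]
opening: 0.219
grasp_force: 59.1
```

>>> jog_arm([
  [0,0,0.25,0,0,0],
  [0,0,0.25,0,0,0],
  [0,0,0.15,0,0,0],
  [0,0,0.06,0,0,0],
  [0,0,0,0,0,0],
])

```text
time_s: 30.05
tcp_pos: [0.5813, -0.0004, 0.005]
tcp_rot: [0.0, 1.0, -0.0, -0.0]
contact_force: [0.1, 0.1, -1.0]
opening: 0.219
grasp_force: 59.1
```

```bash
python3 - <<'E'
from h import *
s=read_state();t=s["tcp_pos"];print(t.round(4),yaw()[0],s["contact_force"].round(1))
p,q=look("mallet_mid",(.518,0,0),t[2]+.0135)
c,q=look("mallet_mid",(.518,0,0),t[2]+.0135,cam="scene")
cv2.imwrite("pics/s7.png",c["frame"])
E
```

```text
[ 5.813e-01 -4.000e-04  5.000e-03] 89.98553654193326 [ 0.1  0.1 -1. ]
mallet_mid [ 0.4327 -0.0553  0.0185  0.5246] yaw deg 30.1 err 0.576
mallet_mid [ 5.181e-01 -9.000e-04  1.850e-02 -4.000e-04] yaw deg -0.0 err 0.272
```

View pics/s7.png

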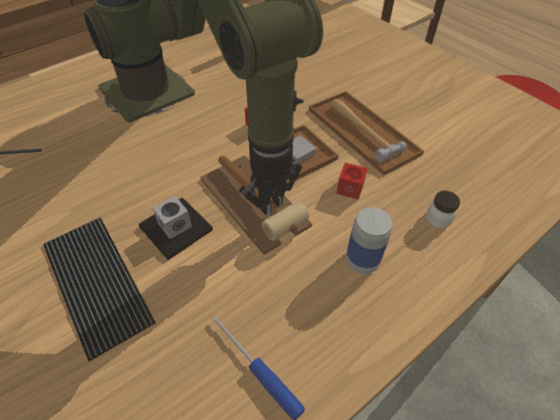

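The scene shows the mallet held just above the board, head over the notch end at (286,221). The cube is on the pad and the mat is empty. Lowering to contact.

>>> jog_arm([
  [0,0,0.04,0,0,0],
  [0,0,0.025,0,0,0],
  [0,0,0.01,0,0,0],
  [0,0,0,0,0,0],
])

```text
time_s: 30.75
tcp_pos: [0.5813, 0.0003, -0.004]
tcp_rot: [-0.0, 1.0, 0.0, -0.0]
contact_force: [-0.3, 0.3, -3.0]
opening: 0.219
grasp_force: 59.2
```

>>> jog_arm([
  [0,0,0.008,0,0,0],
  [0,0,0,0,0,0],
])

```text
time_s: 31.0
tcp_pos: [0.5815, 0.0003, -0.0044]
tcp_rot: [-0.0, 1.0, -0.0, 0.0]
contact_force: [-2.0, 0.0, 2.7]
opening: 0.221
grasp_force: 59.7
```

>>> jog_arm([
  [0,0,0,0,0,0],
  [0,0,0,0,0,0],
  [0,0,-0.05,0,0,0],
  [0,0,-0.35,0,0,0],
  [0,0,-0.45,0,0,0],
  [0,0,-0.45,0,0,0],
  [0,0,-0.32,0,0,0],
  [0,0,0,0,0,0],
], hand=0.0)

```text
time_s: 32.0
tcp_pos: [0.5844, 0.0001, 0.1941]
tcp_rot: [-0.0, 1.0, -0.0, 0.005]
contact_force: [-0.4, 0.2, 0.9]
opening: 0.499
grasp_force: 0.0
```

>>> jog_arm([
  [0.024,0.41,0,0,0,0],
  [0.024,0.41,0,0,0,0],
  [0.024,0.41,0,0,0,0],
  [0.024,0.41,0,0,0,0],
  [0.024,0.41,0,0,0,0],
  [0.024,0.41,0,0,0,0],
  [0.024,0.41,0,0,0,0],
  [0,0,0,0,0,0],
])

```text
time_s: 33.0
tcp_pos: [0.5599, 0.3481, 0.1878]
tcp_rot: [-0.002, 1.0, 0.0, -0.001]
contact_force: [0.5, -0.1, -0.5]
opening: 0.5
grasp_force: 0.0
```

```bash
python3 - <<'E'
from h import *
s=read_state();t=s["tcp_pos"];print(t.round(4),yaw()[0],s["opening"])
p,q=look("hammer_mid",(.501,.351,-.115),.005,"w8")
look("hammer_tray",(.498,.354,-.085),0.,hull=True)
c=snapshot("scene"); d=mask(c,"hammer_mid",proj(c,[.501,.351,.02])[0])
if d is not None: print("2 views",fit([(p,mask(p,"hammer_mid",proj(p,[.501,.351,.02])[0])),(c,d)],"hammer_mid",[*q[:2],.005,q[3]]))
look("mallet_mid",(.5175,.001,0),.009,cam="top")
E
```

```text
[0.5599 0.3481 0.1878] 90.27000703164796 0.5002168485999794
hammer_mid [ 0.4992  0.3483  0.005  -0.1099] yaw deg -6.3 err 0.22
hammer_tray [ 0.4986  0.3532  0.     -0.0857] yaw deg -4.9 err 0.027
2 views (array([ 0.49804269,  0.3482197 ,  0.00366771, -0.11782945]), np.float64(0.2320714875356889))
mallet_mid [ 0.5183  0.003   0.009  -0.0099] yaw deg -0.6 err 0.043
```

View pics/w8.png

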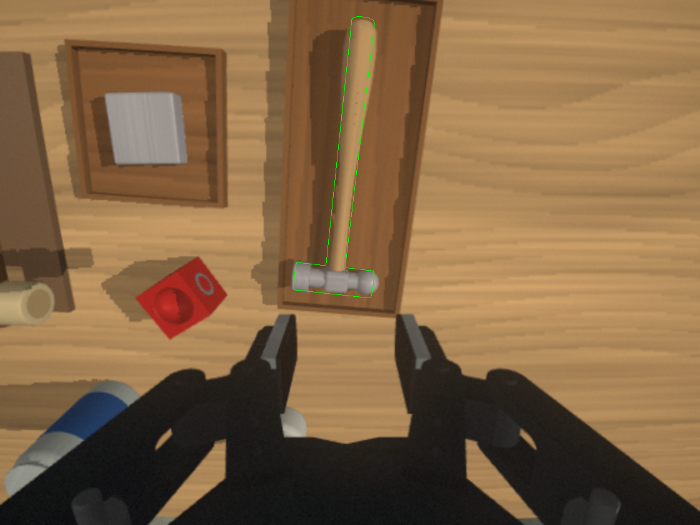

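The wrist view shows the hammer head at (336,280) and the butt at (362,25), well outlined. The block sits in its tray at (147,128). I'll grasp the hammer's handle.

>>> jog_arm([
  [-0.026,-0.053,0.4,0,0,0],
  [0,0,0.45,0,0,0.038],
  [0,0,0.4,0,0,0],
  [0,0,0.2,0,0,0],
  [0,0,0.12,0,0,0],
  [0,0,0.08,0,0,0],
  [0,0,0,0,0,0],
])

```text
time_s: 34.33
tcp_pos: [0.5647, 0.3383, -0.0082]
tcp_rot: [0.06, 0.998, 0.0, 0.0]
contact_force: [0.3, -0.6, 0.1]
opening: 0.504
grasp_force: 0.0
```

>>> jog_arm([
  [0,0,0,0,0,0],
  [0,0,0,0,0,0],
  [0,0,0,0,0,0],
  [0,0,0,0,0,0],
  [0,0,0,0,0,0],
], hand=-1)

```text
time_s: 34.95
tcp_pos: [0.5656, 0.3391, -0.0069]
tcp_rot: [0.059, 0.998, 0.001, 0.001]
contact_force: [0.4, -0.5, 6.5]
opening: 0.129
grasp_force: 58.6
```

>>> jog_arm([
  [0,0,-0.08,0,0,0],
  [0,0,-0.25,0,0,-0.038],
  [0,0,-0.3,0,0,0],
  [0,0,-0.25,0,0,0],
  [0,0,0,0,0,0],
  [0,0,0,0,0,0],
])

```text
time_s: 35.7
tcp_pos: [0.5632, 0.3376, 0.0959]
tcp_rot: [-0.0, 1.0, -0.001, -0.001]
contact_force: [0.4, -0.0, -2.1]
opening: 0.13
grasp_force: 58.6
```

>>> jog_arm([
  [0.002,-0.47,0,0,0,0],
  [0.002,-0.47,0,0,0,0],
  [0.002,-0.47,0,0,0,0],
  [0.002,-0.47,0,0,0,0],
  [0.002,-0.47,0,0,0,0],
  [0.002,-0.47,0,0,0,0],
  [0.002,-0.47,0,0,0,0],
  [0.002,-0.47,0,0,0,0],
  [0.002,-0.47,0,0,0,0],
  [0.002,-0.47,0,0,0,0],
  [0.002,-0.47,0,0,0,0],
  [0.002,-0.47,0,0,0,0],
])

```text
time_s: 37.2
tcp_pos: [0.56, -0.3394, 0.0946]
tcp_rot: [-0.0, 1.0, 0.001, -0.002]
contact_force: [1.1, 0.1, -2.9]
opening: 0.127
grasp_force: 58.8
```

>>> jog_arm([
  [0,0,0,0,0,0.0167],
  [0,0,0,0,0,0],
])

```text
time_s: 37.45
tcp_pos: [0.5599, -0.3383, 0.0945]
tcp_rot: [0.027, 1.0, 0.001, -0.002]
contact_force: [0.1, 1.0, -2.6]
opening: 0.128
grasp_force: 59.0
```

```bash
python3 - <<'E'
from h import *
s=read_state();t=s["tcp_pos"];print(t.round(4),yaw(),s["opening"],s["contact_force"].round(1),s["ft_torque"].round(2))
c=snapshot("scene");f=c["frame"]; cv2.imwrite("pics/s9.png",cv2.resize(f[150:400,0:333],(800,600)))
look("hammer_mid",(t[0]-.066,t[1]+.003,-.052),t[2]+.012,cam="top")
look("hammer_mid",(t[0]-.066,t[1]+.003,-.052),t[2]+.012)
E
```

```text
[ 0.5599 -0.3383  0.0945] (np.float64(86.9540891780525), array([-0.00404846,  0.00298362, -0.99998735])) 0.12799016889216433 [ 0.1  1.  -2.6] [ 0.03  0.05 -0.  ]
hammer_mid [ 0.4957 -0.3329  0.1065 -0.0653] yaw deg -3.7 err 0.504
hammer_mid [ 0.4947 -0.3342  0.1065 -0.0352] yaw deg -2.0 err 0.412
```

View pics/s9.png

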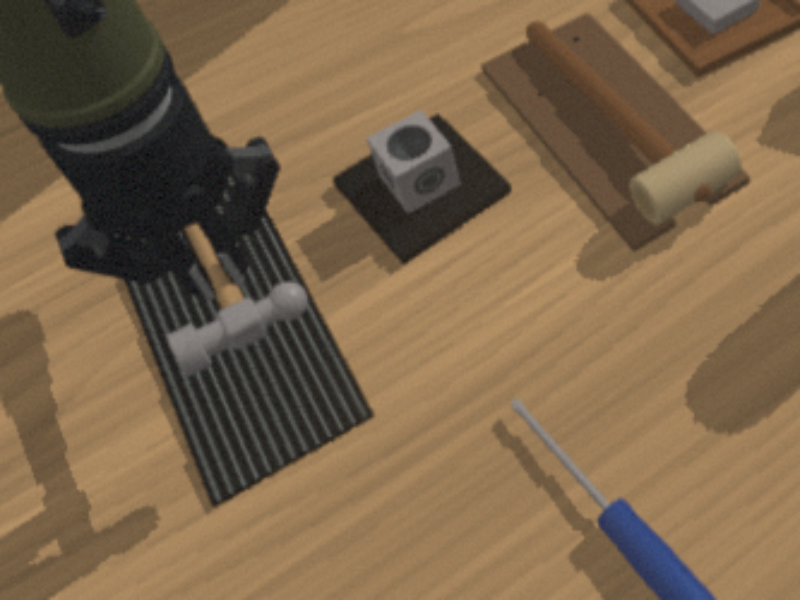

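The hammer hangs level over the mat, its head at (235,325) in the crop. The cube is hollow-up on the pad and the mallet is on the board. I'll correct the offset and lower it.

>>> jog_arm([
  [-0.031,-0.12,0,0,0,0],
  [0,0,0.25,0,0,0],
  [0,0,0.25,0,0,0],
  [0,0,0.17,0,0,0],
  [0,0,0.09,0,0,0],
  [0,0,0,0,0,0],
])

```text
time_s: 38.45
tcp_pos: [0.5646, -0.3533, 0.0054]
tcp_rot: [0.026, 1.0, 0.0, -0.0]
contact_force: [-0.5, -0.2, -2.3]
opening: 0.13
grasp_force: 59.0
```

```bash
python3 - <<'E'
from h import *
s=read_state();t=s["tcp_pos"];print(t.round(4),yaw()[0],s["contact_force"].round(1))
c,q=look("hammer_mid",(t[0]-.066,t[1]+.003,-.052),t[2]+.0125,cam="scene")
t2,q=look("hammer_mid",(t[0]-.066,t[1]+.003,-.052),t[2]+.0125,"t9",cam="top")
w,q=look("hammer_mid",(t[0]-.066,t[1]+.003,-.052),t[2]+.0125)
print(proj(w,[.4965,-.3493,.006]))
E
```

```text
[ 0.5646 -0.3533  0.0054] 87.02090355863997 [-0.5 -0.2 -2.3]
hammer_mid [ 0.4995 -0.3514  0.0179 -0.084 ] yaw deg -4.8 err 0.537
hammer_mid [ 0.4994 -0.3476  0.0179 -0.0392] yaw deg -2.2 err 0.554
hammer_mid [ 0.4989 -0.3504  0.0179 -0.0317] yaw deg -1.8 err 0.416
[[277.0690184  134.28278499]]
```

>>> jog_arm([
  [0,0,0.05,0,0,0],
  [0,0,0.025,0,0,0],
  [0,0,0.01,0,0,0],
  [0,0,0,0,0,0],
])

```text
time_s: 39.25
tcp_pos: [0.5646, -0.353, -0.0045]
tcp_rot: [0.026, 1.0, 0.0, -0.0]
contact_force: [-0.4, 1.3, -2.3]
opening: 0.135
grasp_force: 59.0
```

>>> jog_arm([
  [0,0,0.01,0,0,0],
  [0,0,0,0,0,0],
])

```text
time_s: 39.5
tcp_pos: [0.5648, -0.3532, -0.0053]
tcp_rot: [0.026, 1.0, -0.0, 0.0]
contact_force: [-0.7, 0.1, -2.1]
opening: 0.13
grasp_force: 59.0
```

>>> jog_arm([
  [0,0,0.01,0,0,0],
  [0,0,0,0,0,0],
])

```text
time_s: 39.75
tcp_pos: [0.5648, -0.3533, -0.0058]
tcp_rot: [0.026, 1.0, -0.0, 0.0]
contact_force: [-1.7, 0.9, 2.3]
opening: 0.124
grasp_force: 59.5
```

>>> jog_arm([
  [0,0,0.005,0,0,0],
  [0,0,0,0,0,0],
])

```text
time_s: 40.0
tcp_pos: [0.5649, -0.3533, -0.0059]
tcp_rot: [0.026, 1.0, -0.0, 0.0]
contact_force: [-1.7, 0.3, 6.6]
opening: 0.128
grasp_force: 59.9
```

>>> jog_arm([
  [0,0,0,0,0,0],
  [0,0,0,0,0,0],
  [0,0,-0.05,0,0,0],
  [0,0,-0.35,0,0,-0.0167],
  [0,0,-0.45,0,0,0],
  [0,0,-0.45,0,0,0],
  [0,0,-0.33,0,0,0],
  [0,0,0,0,0,0],
], hand=0.0)

```text
time_s: 41.0
tcp_pos: [0.5672, -0.3548, 0.1936]
tcp_rot: [-0.0, 1.0, -0.003, 0.004]
contact_force: [-0.0, -0.6, -0.9]
opening: 0.503
grasp_force: 0.0
```

```bash
python3 - <<'E'
from h import *
s=read_state();t=s["tcp_pos"];print(t.round(4),yaw()[0])
look("hammer_mid",(.4985,-.35,-.052),.006,"w10")
look("hammer_mat",(.497,-.35,-.055),0.,hull=True)
E
```

```text
[ 0.5672 -0.3548  0.1936] 90.02268505230519
hammer_mid [ 0.4986 -0.351   0.006  -0.0513] yaw deg -2.9 err 0.236
hammer_mat [ 0.4977 -0.3491  0.     -0.0561] yaw deg -3.2 err 0.013
```

View pics/w10.png

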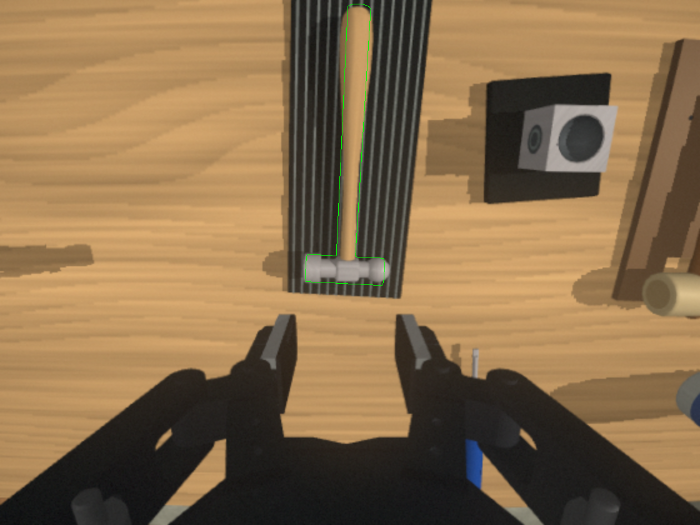

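>>> jog_arm([
  [-0.021,0.42,0,0,0,0],
  [-0.021,0.42,0,0,0,0],
  [-0.021,0.42,0,0,0,0],
  [-0.021,0.42,0,0,0,0],
  [-0.021,0.42,0,0,0,0],
  [-0.021,0.42,0,0,0,0],
  [-0.021,0.42,0,0,0,0],
  [0,0,0,0,0,0],
])

```text
time_s: 42.2
tcp_pos: [0.5808, 0.0034, 0.1864]
tcp_rot: [-0.003, 1.0, 0.001, -0.002]
contact_force: [0.1, 0.1, -1.1]
opening: 0.5
grasp_force: 0.0
```

```bash
python3 - <<'E'
from h import *
s=read_state();t=s["tcp_pos"];print(t.round(4),yaw()[0])
look("mallet_mid",(.5183,.001,0),.009)
look("mallet_mid",(.5183,.001,0),.009)
E
```

```text
[0.5808 0.0034 0.1864] 90.29026044508994
mallet_mid [ 0.518   0.0014  0.009  -0.0123] yaw deg -0.7 err 0.056
mallet_mid [ 0.5177  0.0014  0.009  -0.0119] yaw deg -0.7 err 0.041
```

The hammer lies along the mat's middle, head at (347,268), about 2 mm off. Now I'll take the mallet from the board.

>>> jog_arm([
  [-0.018,-0.021,0.4,0,0,0],
  [0,0,0.45,0,0,0],
  [0,0,0.4,0,0,0],
  [0,0,0.2,0,0,0],
  [0,0,0.1,0,0,0],
  [0,0,0.04,0,0,0],
  [0,0,0,0,0,0],
])

```text
time_s: 43.28
tcp_pos: [0.5851, -0.0033, -0.0018]
tcp_rot: [0.0, 1.0, -0.0, 0.001]
contact_force: [0.2, 0.4, -0.8]
opening: 0.499
grasp_force: 0.0
```

>>> jog_arm([
  [0,0,0,0,0,0],
  [0,0,0,0,0,0],
  [0,0,0,0,0,0],
  [0,0,0,0,0,0],
  [0,0,0,0,0,0],
], hand=-1)

```text
time_s: 43.9
tcp_pos: [0.5854, -0.0027, -0.0009]
tcp_rot: [-0.0, 1.0, -0.0, 0.001]
contact_force: [-1.4, 0.3, 6.7]
opening: 0.222
grasp_force: 58.8
```

>>> jog_arm([
  [0,0,-0.08,0,0,0],
  [0,0,-0.25,0,0,0],
  [0,0,-0.3,0,0,0],
  [0,0,-0.2,0,0,0],
  [0.0233,0.417,0,0,0,0],
  [0.0233,0.417,0,0,0,0],
  [0.0233,0.417,0,0,0,0],
  [0.0233,0.417,0,0,0,0],
  [0.0233,0.417,0,0,0,0],
  [0.0233,0.417,0,0,0,0],
  [0.0233,0.417,0,0,0,0],
  [0,0,0,0,0,0.0235],
])

```text
time_s: 45.4
tcp_pos: [0.5639, 0.3518, 0.0972]
tcp_rot: [0.035, 0.999, 0.001, 0.0]
contact_force: [0.1, -0.6, -2.5]
opening: 0.218
grasp_force: 59.2
```

```bash
python3 - <<'E'
from h import *
s=read_state();t=s["tcp_pos"];print(t.round(4),yaw(),s["opening"],s["contact_force"].round(1))
look("mallet_mid",(t[0]-.067,t[1]+.005,-.085),t[2]+.01,cam="top")
look("mallet_mid",(t[0]-.067,t[1]+.005,-.085),t[2]+.01)
E
```

```text
[0.5639 0.3518 0.0972] (np.float64(85.93294588825293), array([ 4.29453049e-04,  1.71727652e-03, -9.99998433e-01])) 0.21790013663654337 [ 0.1 -0.6 -2.5]
mallet_mid [ 0.4991  0.358   0.1072 -0.0664] yaw deg -3.8 err 0.295
mallet_mid [ 0.4786  0.3545  0.1072 -0.0664] yaw deg -3.8 err 0.438
```

>>> jog_arm([
  [-0.019,-0.034,0,0,0,0],
  [0,0,0.25,0,0,0],
  [0,0,0.25,0,0,0],
  [0,0,0.17,0,0,0],
  [0,0,0.09,0,0,0],
  [0,0,0,0,0,0],
])

```text
time_s: 46.35
tcp_pos: [0.5665, 0.3423, 0.0054]
tcp_rot: [0.037, 0.999, -0.0, -0.001]
contact_force: [0.4, -0.7, -1.2]
opening: 0.214
grasp_force: 59.2
```

```bash
python3 - <<'E'
from h import *
s=read_state();t=s["tcp_pos"];print(t.round(4),yaw()[0],s["contact_force"].round(1))
c,_=look("mallet_mid",(t[0]-.067,t[1]+.005,-.085),t[2]+.01,cam="scene")
look("mallet_mid",(t[0]-.067,t[1]+.005,-.085),t[2]+.01,cam="top")
cv2.imwrite("pics/s11.png",cv2.resize(c["frame"][40:240,250:490],(720,600)))
E
```

```text
[0.5665 0.3423 0.0054] 85.75186378862514 [ 0.4 -0.7 -1.2]
mallet_mid [ 0.4995  0.3442  0.0154 -0.0737] yaw deg -4.2 err 0.184
mallet_mid [ 0.505   0.3037  0.0154 -0.1577] yaw deg -9.0 err 0.699
```

View pics/s11.png

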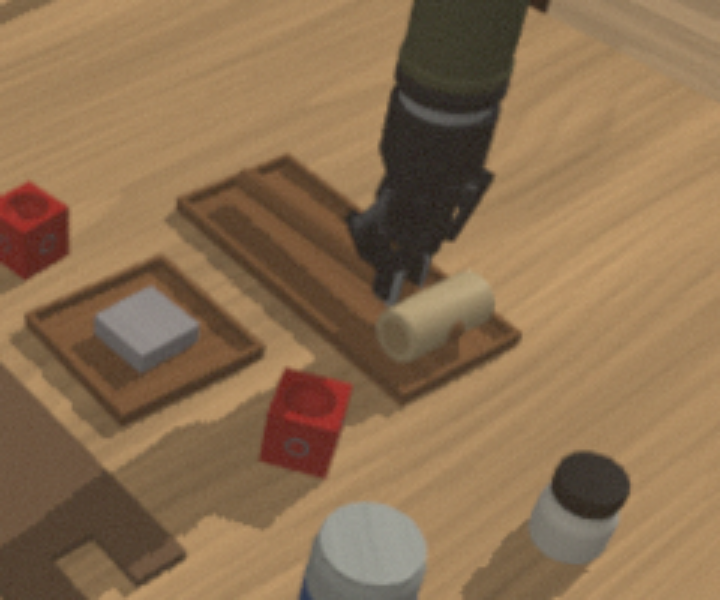

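The crop shows the mallet over the long tray and in line with it, head at (435,318) and the block in its tray at (147,325). It's about 6 mm short in y, so I'll shift it and lower.

>>> jog_arm([
  [0,0.05,0,0,0,0],
  [0,0,0.04,0,0,0],
  [0,0,0.025,0,0,0],
  [0,0,0.01,0,0,0],
  [0,0,0,0,0,0],
])

```text
time_s: 47.18
tcp_pos: [0.5669, 0.349, -0.0033]
tcp_rot: [0.037, 0.999, -0.0, -0.0]
contact_force: [-1.4, -0.7, -2.9]
opening: 0.216
grasp_force: 59.2
```

>>> jog_arm([
  [0,0,0.01,0,0,0],
  [0,0,0,0,0,0],
])

```text
time_s: 47.42
tcp_pos: [0.5671, 0.3491, -0.0043]
tcp_rot: [0.037, 0.999, -0.0, -0.0]
contact_force: [-0.5, 0.3, -1.6]
opening: 0.215
grasp_force: 59.2
```

>>> jog_arm([
  [0,0,0.008,0,0,0],
  [0,0,0,0,0,0],
])

```text
time_s: 47.68
tcp_pos: [0.5672, 0.3493, -0.0048]
tcp_rot: [0.037, 0.999, 0.0, 0.0]
contact_force: [-0.9, -0.4, 0.3]
opening: 0.217
grasp_force: 59.6
```

>>> jog_arm([
  [0,0,0.006,0,0,0],
  [0,0,0,0,0,0],
])

```text
time_s: 47.92
tcp_pos: [0.5672, 0.3493, -0.0049]
tcp_rot: [0.037, 0.999, 0.0, 0.0]
contact_force: [-1.4, -1.2, 5.8]
opening: 0.215
grasp_force: 60.0
```

Contact. I'll release it, rise and check everything.

>>> jog_arm([
  [0,0,0,0,0,0],
  [0,0,0,0,0,0],
  [0,0,-0.05,0,0,0],
  [0,0,-0.35,0,0,0],
  [0,0,-0.45,0,0,0],
  [0,0,-0.45,0,0,0],
  [0,0,-0.3,0,0,0],
  [0,0,0,0,0,0],
  [0,0,0,0,0,0],
], hand=0.0)

```text
time_s: 49.05
tcp_pos: [0.5666, 0.3489, 0.1858]
tcp_rot: [0.037, 0.999, -0.0, -0.0]
contact_force: [0.0, -0.5, -0.4]
opening: 0.498
grasp_force: 0.0
```

```bash
python3 - <<'E'
from h import *
s=read_state();t=s["tcp_pos"];print(t.round(4),yaw()[0])
look("mallet_mid",(.499,.353,-.08),.005)
w,_=look("hammer_tray",(.4986,.3533,-.085),0.,hull=True)
look("flat_block_center",(.463,.17,0),.005,cam="top"); look("doming_block_center",(.48,-.169,0),.012,cam="top")
look("hammer_mid",(.498,-.35,-.05),.006,cam="top")
c=snapshot("scene"); a=c["frame"][60:380,20:440]; b=cv2.resize(w["frame"],(427,320)); cv2.imwrite("pics/end.png",cv2.resize(np.hstack([a,b]),(800,302)))
E
```

```text
[0.5666 0.3489 0.1858] 85.78970076575263
mallet_mid [ 0.5001  0.3544  0.005  -0.0673] yaw deg -3.9 err 0.036
hammer_tray [ 0.4985  0.3531  0.     -0.0777] yaw deg -4.5 err 0.027
flat_block_center [ 0.4644  0.1723  0.005  -0.0078] yaw deg -0.4 err 0.107
doming_block_center [ 0.4809 -0.1685  0.012  -0.002 ] yaw deg -0.1 err 0.034
hammer_mid [ 0.4973 -0.3489  0.006  -0.041 ] yaw deg -2.4 err 0.223
```

View pics/end.png

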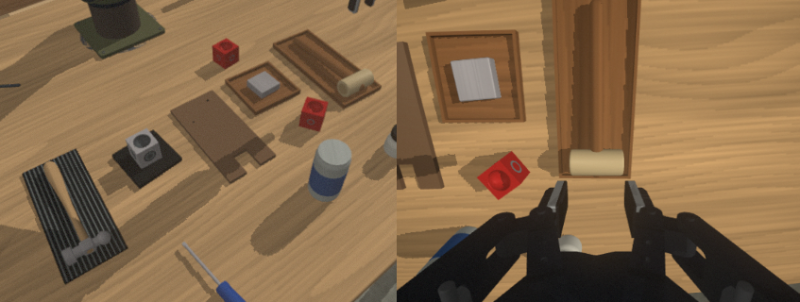

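All four things are in their places: cube at (143,147) on the pad, hammer on the mat, block at (265,83) and mallet at (325,68) in their trays. The can at (330,168) hasn't moved and the gripper is clear.

```bash
python3 -c "from rig import *; print(close_job())"
```

```text
the job is handed in; nothing more can be done
None
```

The changeover is finished and handed in at about 49 s: cube on the pad, flat block and mallet in their trays, hammer on the mat, all about 4 mm or less from the middle by my last camera fits, with the drinks can untouched; no verdict came back.

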